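Shut the bain-marie drain with the long T-key

TASK

The bain-marie is about to be filled, so shut its drain: take the red-handled T-key from its stand, lower it down the strainer tube, feel its socket home over the square valve stem and turn it clockwise until the drain gate is fully across, without forcing the valve or leaning hard on it. Then draw the key out and lower it back upright into its stand; leave the shaker, the cup and the spice jar where they are.

Things in the scene. Friction and masses are not known exactly. Their poses are not given: they have to be found in the camera images.
- t_key: Steel T-key, 173 mm tall, 0.3 kg, upright in key_stand. Origin: centre of its foot; z up the shank, x along the crossbar. Red crossbar 90 x 16 x 26 mm (x, y, z), middle 160 mm above the origin; grip 40 to 60 N across its 16 mm (harder, it creeps in the fingers). Shank 10 mm thick. Foot: square socket 20 mm wide inside, 26 mm outside, 20 mm deep, open below, sides along x and y
- bain_marie: Open steel water well on the table, empty, fixed, 140 x 200 mm (x, y), rim 150 mm high, well floor 45 mm above the table. Origin: centre of its underside, x to the back, y to the left, z up. Dial, lamp and drain spout on the front (-x). The strainer tube stands in its left half, 40 mm left of the centre
- tube_mouth (a point): Centre of the strainer tube's mouth: upright tube with 42 mm bore and 47 mm outside, top 136 mm above the table (14 mm below the rim), open down to the valve 94 mm below its mouth
- stem_tip (a point): On the tube's axis, where the tip of the untouched valve stem stands, 42 mm above the table. Stem: 18 mm square, 20 mm long, plus a 4 mm cone at the tip. Its square may stand up to 0.7 rad either way from the bain-marie's x and y; this is not measured. The whole stem yields endwise against a spring: 2.4 N to start, 7.2 N at 8 mm, then rigid. Socket home: foot 15 to 20 mm below this point
- drain_gate (a joint): Drain gate, in m: 0 = open (red tip sticks out 26 mm at the left of the spout's housing), 0.014 = fully across, on its stop (tip out 12 mm). It needs 0.012 or more and stays where left. The stem turns about 0.12 N m stiff; clockwise from above it first turns free until 0.72 rad past square, then draws the gate across at about 32 mm per rad, to its stop at 1.16 rad
- key_stand: Key stand, fixed: dark foot 80 mm wide and an upright steel tube, 39 mm bore, flared to about 51 mm at its mouth 72 mm above the table. Origin: centre of its underside. The key's foot rests 12 mm above the origin, on the tube's axis, at any yaw
- shaker: Grey sugar shaker, 62 mm round, 96 mm tall, loose; origin at the centre of its underside. To be left alone
- prep_cup: Small white cup, 66 mm round, 50 mm tall, loose; origin at the centre of its underside. To be left alone
- spice_jar: Spice jar with red cap, 45 mm round, 106 mm tall, loose; origin at the centre of its underside. To be left alone
There are look-alikes about, which are no part of the job. Leave any yellow look-alike of the key_stand alone.

How it is judged (in metres and radians):
On the way, in this order (a step that is already met when the one before it is completed fails the run):
1. the key's socket is down over the square stem (z of t_key in the frame of stem_tip below -0.015 m and horizontal distance between t_key and stem_tip below 0.004 m and value of joint drain_gate below 0.006 m), for 0.1 s.
2. the gate is fully across, turned with the key on the stem (value of joint drain_gate above 0.012 m and z of t_key in the frame of stem_tip below -0.013 m and horizontal distance between t_key and stem_tip below 0.005 m), for 0.1 s.
At the end, for the whole second after the job is handed in: The drain gate is at least 12 mm across (of 14), the key stands released and at rest in its stand: foot within 6 mm of the stand's axis and no more than 4 mm above the stand's floor, upright within 0.1 rad (value of joint drain_gate above 0.012 m and horizontal distance between t_key and key_stand below 0.006 m and z of t_key in the frame of key_stand below 0.016 m and angle between t_key's own z axis and vertical below 0.1 rad and linear speed of t_key below 0.02 m/s); the robot touches nothing.
It fails at once if the key is wrung or pressed hard in the bain-marie: its contact forces add up to more than 45 N (contact force between t_key and bain_marie above 45 N).
It fails at once if the key is dropped into its stand (horizontal distance between t_key and key_stand below 0.01 m and z of t_key in the frame of key_stand below 0.07 m and linear speed of t_key above 0.5 m/s).
It fails at once if a bystander is moved by more than 15 mm (distance of any of shaker, prep_cup, spice_jar from where it was at the start of the episode above 0.015 m).
It also fails if it takes over 72 s, if anything falls off the work surface, if the arm or the gripper's body presses on something with over 40 N, if the wrist force passes 120 N, or if a joint passes its speed limit or range.

ROBOT

A 6-joint arm with a two-finger parallel gripper is mounted at the origin on a cart in front of the work surface, level with it; the furniture and walls round the work are solid. World frame = base frame: x ahead of the robot, y to its left, z up, the work surface at z = 0. Lengths are in mm, angles in rad, forces in N, time in s.
With the tool pointing down it reaches from about 275 to 750 mm from the base axis. Payload 10.2 kg.
Tool frame: the origin (TCP) lies at the very end of the fingers, on their centre line; the grasp point (between the pads) lies 19 mm behind it; z points along the fingers, y is the line along which they close (so a half turn about z gives the same grasp; the last joint's range is limited). The gripper opens to 85 mm and grips with 20 to 120 N. Pads are 22 mm wide; open, the fingers measure 114 mm over their backs; the gripper's body (76 mm by 85 mm) begins 54 mm behind the grasp point. The pads swing forward as they close: fully open they stand 13 mm farther back than shut.
Start: joints at [0.966, 0.313, 1.498, -0, 1.331, -0.223], TCP at [195.623, 487.199, 231.294] pointing down, gripper open.
Joint ranges: [-2.94, 2.94], [-0.97, 2.17], [0.19, 2.56], [-1.23, 4.37], [0.02, 3.11], [-2.88, 2.88]. Speed limits (rad/s): [2.39, 2.39, 3.01, 3.14, 3.14, 3.14].

INTERFACE

Orientations are given as a unit quaternion [w, x, y, z].
In Python, from rig import * gives the robot as it stands. The module is installed in compiled form; this text tells all that it offers.
- The arm moves only by the shell command python3 -m crank 'ROWS' [FORCE]. ROWS is JSON, a list that holds one entry, the list of rows, each a list of 7 numbers: the shift along the tool's x, y, z in units of 25 mm (1.0 is 25 mm), then the turn, a rotation vector about the tool's x, y, z in units of 8 degrees (1.0 is 8 degrees), then the finger opening in mm, from 0 to 85.4. A call has exactly 8 rows; each row shifts and turns the commanded pose from where the row before left it, along the tool's axes as they then stand; what a row does not reach is not made up. A row lasts 1/10 s, in which the tool goes at most 50 mm and 8.59 degrees, less where a joint would pass 70% of its speed; a pose out of reach is approached as far as the arm can. A call is refused whole if a number of a shift passes 1 or a number of a turn 1, either way. A call with a gripper value outside its range is refused whole. The fingers move at their own pace and stop on an object; FORCE is the grip in N (left out, the last holds). Time passes only in rows, so rows that do not move let the fingers close, or fill a call up. It gives the time, the measured TCP pose, the force, the opening and the grip force at its end, in the units of the state.
- sense(): the state, without advancing time (a new reading comes with each control period).
- capture(name): name is "scene" or "top" or "wrist"; returns the picture (480x640x3 uint8, blue, green, red); there is no depth.
- camera_model(name): a dict with "fx", "fy", "cx", "cy" (pixels), "k1" (the pictures are not rectified: a ray, as slopes to the right and down, at radius r is drawn at 1 + k1 r^2 times it, then the intrinsics apply), "world_from_camera" (4x4, takes a point from camera to world coordinates); the wrist camera has in their place "T_tool_cam" (4x4, takes a point from camera to tool coordinates, whose origin is the TCP and whose axes are the flange's). Camera axes: x right, y up, looking along -z (the intrinsics and any distortion apply to the point x, -y, -z); pixel columns grow to the right and rows downward; lengths in mm; the calibration is good to about 2 mm. A picture is of the moment at which its call begins: read the wrist's pose just before it. camera_model takes no time and is no camera call.
- finish_job(): hands the job in; it is judged then, once.
The state is a dict: "time_s": time; "joints": joint angles; "dq": joint speeds; "tau": joint torques, N m; "eef_pos": TCP position; "ee_rot": TCP orientation; "force": force on the tool from outside, world axes, zero at the start; "wrist_torque": the same for the moment, N m; "grip_width": opening from 0.0 (shut) to 1.0 (fully open); "grip_force": force on a finger pad.
Only numpy, scipy, OpenCV 4.12 (cv2) and the standard library are available. Lean on these libraries where they do the work, as an engineer would, in place of code of your own. Each camera call takes 0.05 s, during which the arm holds its last target. There are 200 camera calls.

## Working session

There is one attempt and no reset: what is moved stays moved. The work goes in short steps, Python scripts to look and compute and a shell command to move; the robot and the scene stay as the last step left them, time stands still between calls to the robot, and variables do not carry over. Pictures are saved under pics/ and viewed, at most 13 in all, crops included, and the job is handed in when it is done.

```bash
mkdir -p pics; cat > h.py <<'E'
from rig import *
import numpy as np, cv2
from scipy.spatial.transform import Rotation as R
def T_tool():
    s=sense(); q=s["ee_rot"]; T=np.eye(4); T[:3,:3]=R.from_quat([q[1],q[2],q[3],q[0]]).as_matrix(); T[:3,3]=s["eef_pos"]; return T
def wfc(name):
    m=camera_model(name)
    return (T_tool()@np.array(m["T_tool_cam"])) if name=="wrist" else np.array(m["world_from_camera"])
def ray(name,uv,W=None):
    m=camera_model(name); W=wfc(name) if W is None else W
    K=np.array([[m["fx"],0,m["cx"]],[0,m["fy"],m["cy"]],[0,0,1]])
    xd=np.array([(uv[0]-m["cx"])/m["fx"],(uv[1]-m["cy"])/m["fy"]]); x=xd.copy()
    for _ in range(20): x=xd/(1+m["k1"]*(x@x))
    d=W[:3,:3]@np.array([x[0],-x[1],-1]); return W[:3,3],d
def onz(name,uv,z,W=None):
    o,d=ray(name,uv,W); return o+d*(z-o[2])/d[2]
def proj(name,p,W=None):
    m=camera_model(name); W=wfc(name) if W is None else W
    c=np.linalg.inv(W)@np.append(p,1); a=np.array([c[0]/-c[2],-c[1]/-c[2]]); a=a*(1+m["k1"]*(a@a))
    return np.array([m["fx"]*a[0]+m["cx"],m["fy"]*a[1]+m["cy"]])
E
python3 - <<'E'
from h import *
s=sense(); print(s["ee_rot"],s["grip_width"],s["force"])
for n in("scene","top","wrist"):
    cv2.imwrite(f"pics/{n}0.png",capture(n)); print(n,{k:v for k,v in camera_model(n).items() if k not in("name",)})
E
```

```text
[-2.74343273e-04  1.89731535e-01  9.81835786e-01 -5.99236372e-04] 1.000538307362093 [0.19807144 0.48329642 0.1348888 ]
scene {'fx': 615.8470438206743, 'fy': 615.8470438206743, 'cx': 321.1446230047479, 'cy': 231.31608970032505, 'k1': -0.1432798866627104, 'world_from_camera': array([[ 5.12023078e-01,  4.07042490e-01, -7.56405169e-01,
        -4.68692182e+02],
       [-8.58674384e-01,  2.19382492e-01, -4.63195017e-01,
        -8.76774178e+02],
       [-2.25980025e-02,  8.86672281e-01,  4.61845858e-01,
         7.29195229e+02],
       [ 0.00000000e+00,  0.00000000e+00,  0.00000000e+00,
         1.00000000e+00]])}
top {'fx': 526.6378337266008, 'fy': 526.6378337266008, 'cx': 322.85818771150593, 'cy': 234.08108161983589, 'k1': -0.05715401576605051, 'world_from_camera': array([[ 2.83066249e-02,  9.89075573e-01, -1.44665980e-01,
         4.39996586e+02],
       [-9.99599146e-01,  2.79316931e-02, -4.62252885e-03,
        -2.55543749e+02],
       [-5.31264616e-04,  1.44738838e-01,  9.89469750e-01,
         1.21154163e+03],
       [ 0.00000000e+00,  0.00000000e+00,  0.00000000e+00,
         1.00000000e+00]])}
wrist {'fx': 397.97902922940875, 'fy': 397.97902922940875, 'cx': 321.04866081312036, 'cy': 236.30482611662342, 'k1': -0.015199142733677949, 'T_tool_cam': array([[-4.10718329e-04,  9.62159045e-01,  2.72488173e-01,
         7.00529066e+01],
       [ 9.99999882e-01,  3.24048055e-04,  3.63070854e-04,
         4.69237386e-01],
       [ 2.61032644e-04,  2.72488289e-01, -9.62159064e-01,
        -1.42096354e+02],
       [ 0.00000000e+00,  0.00000000e+00,  0.00000000e+00,
         1.00000000e+00]])}
```

View pics/top0.png

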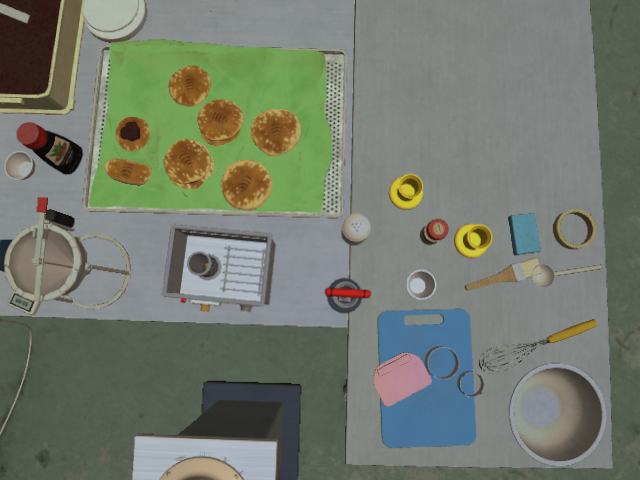

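View pics/scene0.png

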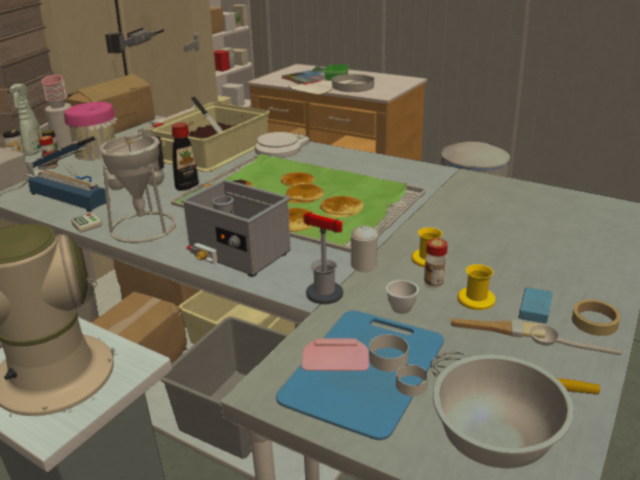

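The top view shows the red crossbar at about (348,293) in its stand, with the bain-marie at (220,267) and the tube mouth at about (203,264). The scene view shows the shaker behind the key and the arm clear of everything. Next I'll measure them.

```bash
python3 - <<'E'
from h import *
t=cv2.imread("pics/top0.png"); s=cv2.imread("pics/scene0.png")
def red(im,x0,y0,x1,y1):
    hsv=cv2.cvtColor(im,cv2.COLOR_BGR2HSV); m=((hsv[...,0]<8)|(hsv[...,0]>172))&(hsv[...,1]>150)&(hsv[...,2]>70)
    k=np.zeros(m.shape,np.uint8); k[y0:y1,x0:x1]=m[y0:y1,x0:x1]; return k
m=red(t,315,270,385,320); c=max(cv2.findContours(m,0,1)[0],key=cv2.contourArea)
r=cv2.minAreaRect(c); b=cv2.boxPoints(r); print("rect",r)
P=np.array([onz("top",p,185)[:2] for p in b]); print("bar corners z185",P.round(1).tolist(),P.mean(0)); 
e=[np.linalg.norm(P[i]-P[(i+1)%4]) for i in range(4)]; print(e)
i=int(np.argmax(e)); d=P[(i+1)%4]-P[i]; print("bar yaw",np.arctan2(d[1],d[0]))
ms=red(s,295,205,350,240); c2=max(cv2.findContours(ms,0,1)[0],key=cv2.contourArea); r2=cv2.minAreaRect(c2);print("scene",r2)
o1,d1=ray("top",r[0]);o2,d2=ray("scene",r2[0]); A=np.c_[d1,-d2]; x=np.linalg.lstsq(A,o2-o1,rcond=None)[0]; print("tri",o1+d1*x[0],o2+d2*x[1])
for z in(160,172):
  print("scene onz",z,onz("scene",r2[0],z), onz("top",r[0],z))
# bain outline guess and tube in top
print("rim corners",[onz("top",p,150)[:2].round(0).tolist() for p in [(174,226),(274,232),(267,307),(163,298)]])
print("tube",onz("top",(203,264),136))
# others
for n,uv,z in(("shaker",(356,228),96),("cup",(421,285),50),("jar",(434,231),106)): print(n,onz("top",uv,z).round(0))
print("stand px",onz("top",(347,295),0))
a=cv2.resize(t[215:320,150:390],None,fx=3.3,fy=3.3,interpolation=2); cv2.imwrite("pics/a.png",a)
E
```

```text
rect ((347.94140625, 292.67205810546875), (44.194793701171875, 8.039956092834473), 2.8624048233032227)
bar corners z185 [[469.8, -259.6], [485.3, -260.0], [483.4, -345.8], [467.9, -345.2]] [ 476.62323854 -302.64394505]
[np.float64(15.540055466276527), np.float64(85.82706116417776), np.float64(15.538902693490563), np.float64(85.65487542748753)]
bar yaw -1.592876234600934
scene ((322.13037109375, 222.015869140625), (38.661773681640625, 11.624529838562012), 15.068489074707031)
tri [ 477.00462222 -303.12694728  174.41855737] [ 475.80368372 -301.27904942  174.29092231]
scene onz 160 [ 500.12808863 -286.45783417  160.        ] [ 477.51912481 -303.78847058  160.        ]
scene onz 172 [ 479.70303469 -298.90311791  172.        ] [ 477.09092448 -303.23791067  172.        ]
rim corners [[603.0, 55.0], [597.0, -151.0], [445.0, -143.0], [456.0, 68.0]]
tube [528.2246858  -6.2224564 136.       ]
shaker [ 618. -321.   96.]
cup [ 503. -469.   50.]
jar [ 615. -487.  106.]
stand px [ 477.86495867 -309.0923121     0.        ]
```

View pics/a.png

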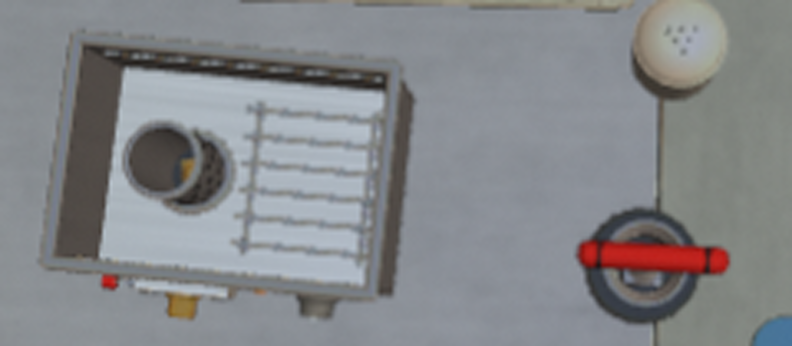

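The crop shows the tube ring at crop (162,158), which is full-image (199,263), and a brass square down inside it. I'll move the wrist camera over the tube axis, on the way to the key, and look straight down at the stem.

```bash
A='[[[-0.86,-0.67,0.07,0,0,0,85],[-0.86,-0.67,0.07,0,0,0,85],[-0.86,-0.67,0.07,0,0,0,85],[-0.86,-0.67,0.07,0,0,0,85],[-0.86,-0.67,0.07,0,0,0,85],[-0.86,-0.67,0.07,0,0,0,85],[-0.86,-0.67,0.07,0,0,0,85],[-0.86,-0.67,0.07,0,0,0,85]]]'; unset A
python3 -m crank '[[[-0.86,-0.67,0.07,0,0,0,85],[-0.86,-0.67,0.07,0,0,0,85],[-0.86,-0.67,0.07,0,0,0,85],[-0.86,-0.67,0.07,0,0,0,85],[-0.86,-0.67,0.07,0,0,0,85],[-0.86,-0.67,0.07,0,0,0,85],[-0.86,-0.67,0.07,0,0,0,85],[-0.86,-0.67,0.07,0,0,0,85]]]'
python3 -m crank '[[[-0.86,-0.67,0.07,0,0,0,85],[-0.86,-0.67,0.07,0,0,0,85],[-0.86,-0.67,0.07,0,0,0,85],[-0.86,-0.67,0.07,0,0,0,85],[-0.86,-0.67,0.07,0,0,0,85],[-0.86,-0.67,0.07,0,0,0,85],[-0.86,-0.67,0.07,0,0,0,85],[-0.86,-0.67,0.07,0,0,0,85]]]'
python3 -m crank '[[[-0.86,-0.67,0.07,0,0,0,85],[-0.86,-0.67,0.07,0,0,0,85],[-0.86,-0.67,0.07,0,0,0,85],[-0.86,-0.67,0.07,0,0,0,85],[-0.86,-0.67,0.07,0,0,0,85],[-0.86,-0.67,0.07,0,0,0,85],[-0.86,-0.67,0.07,0,0,0,85],[-0.86,-0.67,0.07,0,0,0,85]]]'
python3 -m crank '[[[0,0,0,0,0,1,85],[0,0,0,0,0,1,85],[0,0,0,0,0,1,85],[0,0,0,0,0,1,85],[0,0,0,0,0,1,85],[0,0,0,0,0,1,85],[0,0,0,0,0,1,85],[0,0,0,0,0,1,85]]]'
```

```text
time_s: 0.95
eef_pos: [305.6, 297.7, 217.1]
ee_rot: [-0.0, 0.19, 0.982, -0.0]
force: [0.8, 0.3, 1.0]
grip_width: 0.995
grip_force: 0.0
time_s: 1.75
eef_pos: [415.3, 109.3, 203.1]
ee_rot: [-0.0, 0.19, 0.982, 0.0]
force: [-0.0, -0.8, -0.3]
grip_width: 0.994
grip_force: 0.0
time_s: 2.55
eef_pos: [525.0, -79.1, 189.0]
ee_rot: [-0.0, 0.19, 0.982, 0.0]
force: [-0.1, -0.3, 0.5]
grip_width: 0.995
grip_force: 0.0
time_s: 3.35
eef_pos: [524.6, -78.1, 189.0]
ee_rot: [-0.0, 0.683, 0.73, -0.0]
force: [-0.6, 0.0, 0.2]
grip_width: 0.994
grip_force: 0.0
```

```bash
python3 - <<'E'
from h import *
W=wfc("wrist"); np.save("W1.npy",W); im=capture("wrist"); cv2.imwrite("pics/w1.png",im)
print(W[:3,3], proj("wrist",np.array([527,-3,136]),W))
E
```

```text
[519.30065979  -8.38193785 331.16280851] [338.40316337 113.02637137]
```

View pics/w1.png

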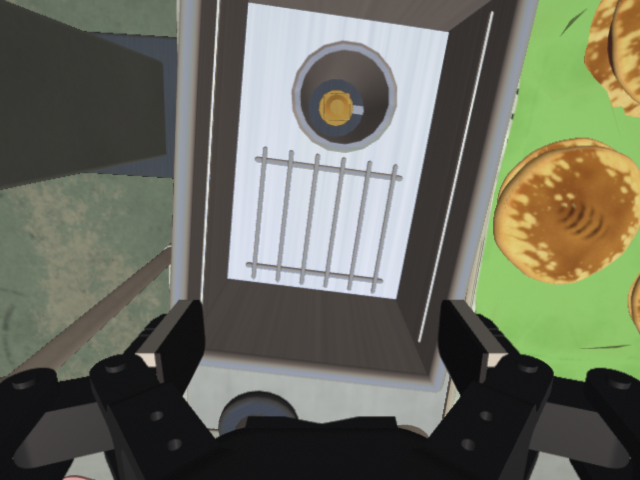

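The wrist view shows the tube ring at about (344,97) and the brass stem inside it at about (338,107). The rim's long sides give the yaw. I'll fit these features and look at an enlarged crop.

```bash
python3 - <<'E'
from h import *
W=np.load("W1.npy"); im=cv2.imread("pics/w1.png"); hsv=cv2.cvtColor(im,cv2.COLOR_BGR2HSV)
# outer ring: against white floor
g=cv2.cvtColor(im,cv2.COLOR_BGR2GRAY)
roi=np.zeros_like(g); cv2.circle(roi,(344,97),65,255,-1)
m=((g<190)&(roi>0)).astype(np.uint8); c=max(cv2.findContours(m,0,1)[0],key=cv2.contourArea); h=cv2.convexHull(c)
e=cv2.fitEllipse(h); print("outer",e)
P=np.array([onz("wrist",p[0].astype(float),136,W)[:2] for p in h]); cc,rr=cv2.minEnclosingCircle(P.astype(np.float32)); 
A=np.c_[2*P,np.ones(len(P))]; s=np.linalg.lstsq(A,(P**2).sum(1),rcond=None)[0]; print("circle z136",s[:2],np.sqrt(s[2]+s[0]**2+s[1]**2),cc,rr)
m=((hsv[...,0]>10)&(hsv[...,0]<30)&(hsv[...,1]>110)&(hsv[...,2]>60)).astype(np.uint8); k=np.zeros_like(m);k[75:140,300:380]=m[75:140,300:380]
c=max(cv2.findContours(k,0,1)[0],key=cv2.contourArea); r=cv2.minAreaRect(c); print("stem",r,cv2.contourArea(c))
for z in(38,): 
  Q=np.array([onz("wrist",p,z,W)[:2] for p in cv2.boxPoints(r)]);print(Q.mean(0),[np.linalg.norm(Q[i]-Q[i-1]) for i in range(4)], np.arctan2(*(Q[1]-Q[0])[::-1]))
# rim edges yaw: inner long edge lines via white lines pts
for a,b,z in(((218,0),(203,300),150),((492,12),(420,340),150),((248,3),(228,278),45),((449,30),(397,298),45)):
  p,q=onz("wrist",a,z,W),onz("wrist",b,z,W); print(p[:2].round(1),q[:2].round(1),np.arctan2(*(p-q)[[1,0]]))
cv2.imwrite("pics/w1c.png",cv2.resize(im[40:155,280:410],None,fx=5,fy=5,interpolation=2))
E
```

```text
outer ((343.9078369140625, 96.0197982788086), (106.28238677978516, 112.21739959716797), 7.804817199707031)
circle z136 [529.02847709   3.87080387] 24.715329264125508 (529.0357666015625, 3.8602428436279297) 24.87352180480957
stem ((335.5, 107.5), (35.0, 33.0), 90.0) 903.5
[528.55457961   3.15212503] [np.float64(23.479399824306714), np.float64(22.926403800936384), np.float64(23.485108121342147), np.float64(23.437425365711256)] 0.06616647556776972
[474.1  37.5] [466.2 -96.2] 1.5120494685920864
[586.3  40.6] [ 576.7 -111.3] 1.507710473380917
[467.2  63.5] [ 455.1 -127.3] 1.5071508575998807
[598.8  56.4] [ 587.1 -135.4] 1.5094195879858747
```

View pics/w1c.png

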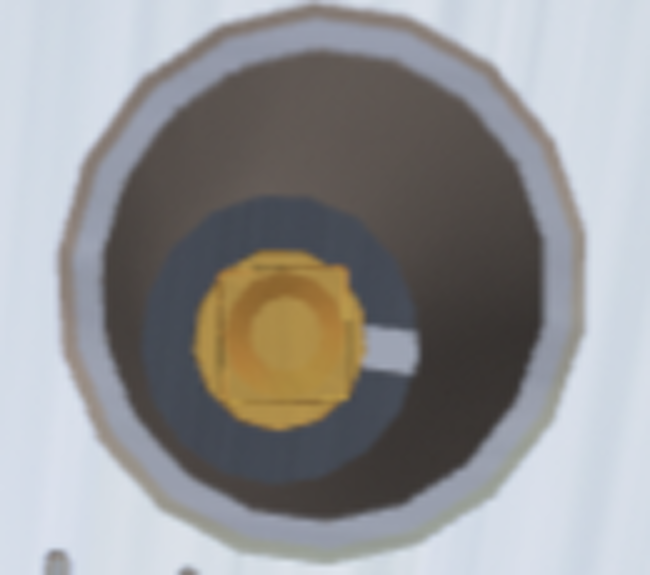

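```bash
python3 - <<'E'
from h import *
W=np.load("W1.npy")
f=lambda c:onz("wrist",(280+c[0]/5-.4,40+c[1]/5-.4),38,W)
for a,b in(((220,400),(222,276)),((348,398),(348,268)),((222,403),(346,401)),((250,267),(345,268)),((365,345),(418,352))):
  p,q=f(a),f(b); d=q-p; print(p[:2].round(1),q[:2].round(1),np.hypot(*d[:2]).round(1),np.arctan2(d[1],d[0]).round(3))
print("sq centre",np.mean([f(c)[:2] for c in((221,401),(348,402),(348,268),(221,268))],0))
print("cone tip",onz("wrist",(280+285/5-.4,40+335/5-.4),42,W))
print("top ring",onz("top",(199.1,262.9),136)); print(T_tool()[:2,0])
E
```

```text
[520.8  -5.4] [519.9  11.2] 16.6 1.622
[538.8  -4. ] [537.3  13.4] 17.4 1.655
[521.1  -5.8] [538.6  -4.4] 17.6 0.082
[523.7  12.6] [536.9  13.4] 13.2 0.056
[540.6   3.3] [548.1   2.9] 7.5 -0.059
sq centre [529.20316229   3.88570197]
cone tip [529.13343841   3.7609863   42.        ]
top ring [530.24782427   1.97260806 136.        ]
[-0.05936737  0.99823617]
```

```bash

python3 -m crank '[[[0,0,-1,0,0,0,85],[0,0,-1,0,0,0,85],[-0.89,-0.24,0,0,0,0,85],[-0.89,-0.24,0,0,0,0,85],[-0.89,-0.24,0,0,0,0,85],[-0.89,-0.24,0,0,0,0,85],[-0.89,-0.24,0,0,0,0,85],[-0.89,-0.24,0,0,0,0,85]]]'
python3 -m crank '[[[-0.89,-0.24,0,0,0,0,85],[-0.89,-0.24,0,0,0,0,85],[-0.89,-0.24,0,0,0,0,85],[-0.85,-0.24,0,0,0,0,85],[0,0,0,0,0,0.58,85],[0,0,0,0,0,0,85],[0,0,0,0,0,0,85],[0,0,0,0,0,0,85]]]'
python3 - <<'E'
from h import *
W=wfc("wrist"); np.save("W2.npy",W); im=capture("wrist"); cv2.imwrite("pics/w2.png",im); T=T_tool()
hsv=cv2.cvtColor(im,cv2.COLOR_BGR2HSV); m=(((hsv[...,0]<8)|(hsv[...,0]>172))&(hsv[...,1]>150)&(hsv[...,2]>70)).astype(np.uint8)
for c in cv2.findContours(m,0,1)[0]:
  if cv2.contourArea(c)<400: continue
  r=cv2.minAreaRect(c); Q=np.array([onz("wrist",p,185,W)[:2] for p in cv2.boxPoints(r)]); e=[np.linalg.norm(Q[i]-Q[i-1]) for i in range(4)]
  d=Q[1]-Q[0] if e[1]>e[2] else Q[2]-Q[1]
  print(r,Q.mean(0),np.round(e,1),np.arctan2(d[1],d[0]))
print("tool",T[:3,3],np.arctan2(T[1,0],T[0,0]))
E
```

```text
time_s: 4.2
eef_pos: [498.0, -214.7, 239.1]
ee_rot: [-0.0, 0.68, 0.733, -0.0]
force: [-0.8, 0.3, -0.6]
grip_width: 0.997
grip_force: 0.0
time_s: 5.0
eef_pos: [480.9, -302.9, 239.3]
ee_rot: [-0.0, 0.709, 0.705, 0.0]
force: [-0.1, 0.7, -0.1]
grip_width: 0.993
grip_force: 0.0
((315.0, 257.0), (112.0, 30.0), 90.0) [ 476.94828503 -301.15814477] [61.6 15.  61.6 16.3] -1.5711737818436669
((315.5, 182.5), (27.0, 29.0), 90.0) [ 477.62342317 -261.13063257] [13.4 14.2 13.4 14.5] -0.0066103454748776365
tool [ 480.88996846 -302.93846569  239.34400728] 1.5641510567623975
```

View pics/w2.png

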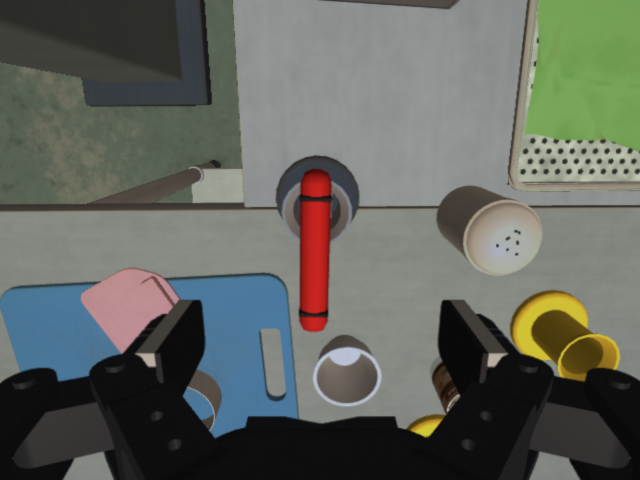

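The bar runs from (316,168) to (313,331), centred between the open fingers. The shaker is well clear to the right, and the stand ring sits under the bar.

```bash
python3 - <<'E'
from h import *
W=np.load("W2.npy"); print(W[:3,3])
im=cv2.imread("pics/w2.png");hsv=cv2.cvtColor(im,cv2.COLOR_BGR2HSV); m=(((hsv[...,0]<8)|(hsv[...,0]>172))&(hsv[...,1]>150)&(hsv[...,2]>70))
m[:,:295]=0;m[:,335:]=0; m[350:]=0
ys,xs=np.nonzero(m); print(ys.min(),ys.max())
for z in(172,178,185):
  a=onz("wrist",(316,ys.min()),z,W);b=onz("wrist",(313.5,ys.max()+1),z,W); print(z,a[:2],b[:2],(a+b)[:2]/2,np.hypot(*(a-b)[:2]))
L=[(y,xs[ys==y].mean()) for y in range(205,310,5)]; P=np.array([onz("wrist",(x,y),180,W)[:2] for y,x in L]); k=np.polyfit(P[:,1],P[:,0],1); print("yaw",np.pi/2-np.arctan(k[0]),"x at -302",np.polyval(k,-302))
# stand foot (dark) and mouth: ellipse fit of dark base
g=cv2.cvtColor(im,cv2.COLOR_BGR2GRAY)
E
```

```text
[ 480.55712335 -233.08461916  381.41323035]
169 331
172 [ 477.76377873 -255.86503698] [ 475.34418367 -350.80077892] [ 476.5539812  -303.33290795] 94.96657063896596
178 [ 477.8438122  -255.21234418] [ 475.49354213 -347.42803615] [ 476.66867717 -301.32019017] 92.24563737763968
185 [ 477.93718459 -254.45086925] [ 475.66779367 -343.49316959] [ 476.80248913 -298.97201942] 89.07121523942565
yaw 1.5419810040058732 x at -302 476.4838144771455
```

```bash

python3 -m crank '[[[0.06,-0.18,0.5,0,0,0.14,85],[0,0,0.7,0,0,0,85],[0,0,0.7,0,0,0,85],[0,0,0.7,0,0,0,85],[0,0,0.6,0,0,0,85],[0,0,0.25,0,0,0,85],[0,0,0,0,0,0,85],[0,0,0,0,0,0,85]]]'
python3 -m crank '[[[0,0,0,0,0,0,30],[0,0,0,0,0,0,20],[0,0,0,0,0,0,10],[0,0,0,0,0,0,10],[0,0,0,0,0,0,10],[0,0,0,0,0,0,10],[0,0,0,0,0,0,10],[0,0,0,0,0,0,10]]]' 50
```

```text
time_s: 5.85
eef_pos: [476.6, -301.9, 153.8]
ee_rot: [0.001, 0.717, 0.697, 0.0]
force: [-0.9, -0.4, 0.6]
grip_width: 0.996
grip_force: 0.0
time_s: 6.65
eef_pos: [476.5, -301.9, 153.3]
ee_rot: [0.0, 0.717, 0.697, 0.0]
force: [1.4, 0.0, 2.4]
grip_width: 0.181
grip_force: 49.9
```

```bash

python3 -m crank '[[[0,0,-0.4,0,0,0,10],[0,0,-0.8,0,0,0,10],[0,0,-1,0,0,0,10],[0,0,-1,0,0,0,10],[0,0,-1,0,0,0,10],[0,0,-1,0,0,0,10],[0,0,-0.9,0,0,0,10],[0,0,-0.5,0,0,0,10]]]'
python3 -m crank '[[[0.5,0.06,0,0,0,0,10],[0.9,0.15,0,0,0,0,10],[0.95,0.15,0,0,0,0,10],[0.95,0.15,0,0,0,0,10],[0.95,0.15,0,0,0,0,10],[0.95,0.15,0,0,0,0,10],[0.95,0.15,0,0,0,0,10],[0.95,0.15,0,0,0,0,10]]]'
python3 -m crank '[[[0.95,0.15,0,0,0,0,10],[0.95,0.15,0,0,0,0,10],[0.95,0.15,0,0,0,0,10],[0.95,0.15,0,0,0,0,10],[0.8,0.05,0,0,0,0,10],[0.4,0,0,0,0,0,10],[0.16,0,0,0,0,-0.3,10],[0,0,0,0,0,-0.37,10]]]'
python3 -m crank '[[[0,0,0.5,0,0,0,10],[0,0,0.4,0,0,0,10],[0,0,0.3,0,0,0,10],[0,0,0,0,0,0,10],[0,0,0,0,0,0,10],[0,0,0,0,0,0,10],[0,0,0,0,0,0,10],[0,0,0,0,0,0,10]]]'
python3 - <<'E'
from h import *
W=wfc("wrist"); np.save("W3.npy",W); im=capture("wrist"); cv2.imwrite("pics/w3.png",im); T=T_tool()
print("tool",T[:3,3],np.arctan2(T[1,0],T[0,0]),T[:3,2],sense()["force"])
E
```

```text
time_s: 7.45
eef_pos: [476.1, -301.8, 320.0]
ee_rot: [0.001, 0.717, 0.697, -0.0]
force: [0.2, -0.7, -4.8]
grip_width: 0.18
grip_force: 49.3
time_s: 8.25
eef_pos: [508.5, -123.1, 316.9]
ee_rot: [-0.001, 0.717, 0.697, -0.0]
force: [-0.3, -0.2, -3.7]
grip_width: 0.18
grip_force: 49.2
time_s: 9.05
eef_pos: [528.4, 4.1, 317.4]
ee_rot: [-0.001, 0.683, 0.731, -0.0]
force: [-0.3, 0.1, -3.2]
grip_width: 0.176
grip_force: 49.2
time_s: 9.85
eef_pos: [529.1, 3.3, 288.3]
ee_rot: [0.0, 0.684, 0.73, 0.0]
force: [-0.3, -0.3, -3.3]
grip_width: 0.18
grip_force: 49.1
tool [529.06951989   3.30958286 288.2290316 ] 1.6358061018435772 [ 3.17371859e-04 -8.87608656e-05 -9.99999946e-01] [-0.27487354  0.18349241 -2.96491191]
```

View pics/w3.png

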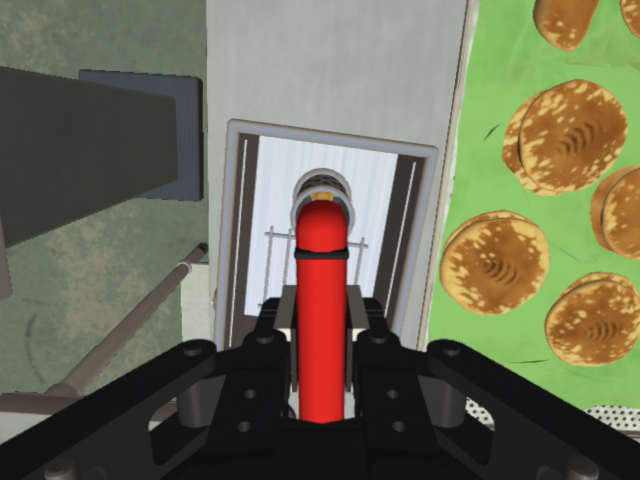

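```bash
python3 - <<'E'
from h import *
W=np.load("W3.npy"); im=cv2.imread("pics/w3.png");hsv=cv2.cvtColor(im,cv2.COLOR_BGR2HSV); m=(((hsv[...,0]<8)|(hsv[...,0]>172))&(hsv[...,1]>150)&(hsv[...,2]>70))
ys,xs=np.nonzero(m); y0=ys.min(); print(y0,xs[ys==y0].mean())
T=T_tool()
for z in(300,307,314):
  p=onz("wrist",(xs[ys==y0].mean(),y0),z,W); print(z,p,np.linalg.inv(T)@np.append(p,1))
E
```

```text
200 321.0
300 [525.3785451   48.65157184 300.        ] [ 45.48470386  -0.73391976 -11.77616377   1.        ]
307 [525.29211457  49.96042714 307.        ] [ 46.79564487  -0.73296264 -18.776307     1.        ]
314 [525.20568405  51.26928244 314.        ] [ 48.10658589  -0.73200553 -25.77645022   1.        ]
```

```bash

python3 -m crank '[[[-0.02,0,0.2,0,0,0,10],[0,0,0.2,0,0,0,10],[0,0,0.3,0,0,0,10],[0,0,0.3,0,0,0,10],[0,0,0.3,0,0,0,10],[0,0,0.3,0,0,0,10],[0,0,0,0,0,0,10],[0,0,0,0,0,0,10]]]'
python3 -c "from h import *;print(sense()['force'],sense()['wrist_torque'])"
```

```text
time_s: 10.7
eef_pos: [529.1, 2.8, 248.1]
ee_rot: [0.0, 0.684, 0.73, 0.0]
force: [0.2, -0.3, -2.8]
grip_width: 0.181
grip_force: 49.0
[ 0.1624498  -0.25268768 -2.80816135] [-0.03688519 -0.01354341 -0.04040042]
```

```bash

python3 -m crank '[[[0,0,0.4,0,0,0,10],[0,0,0.5,0,0,0,10],[0,0,0.5,0,0,0,10],[0,0,0.4,0,0,0,10],[0,0,0.3,0,0,0,10],[0,0,0.15,0,0,0,10],[0,0,0,0,0,0,10],[0,0,0,0,0,0,10]]]'
python3 -m crank '[[[0,0,0.1,0,0,0,10],[0,0,0.1,0,0,0,10],[0,0,0.1,0,0,0,10],[0,0,0,0,0,0,10],[0,0,0,0,0,0,10],[0,0,0,0,0,0,10],[0,0,0,0,0,0,10],[0,0,0,0,0,0,10]]]'
python3 -c "from h import *;print(sense()['force'],sense()['wrist_torque'])"
```

```text
time_s: 11.5
eef_pos: [529.3, 2.8, 192.2]
ee_rot: [0.0, 0.684, 0.73, 0.0]
force: [0.1, 0.1, -3.3]
grip_width: 0.185
grip_force: 49.1
time_s: 12.3
eef_pos: [529.1, 2.8, 184.4]
ee_rot: [0.0, 0.684, 0.73, 0.0]
force: [0.1, -0.4, -4.1]
grip_width: 0.179
grip_force: 49.2
[ 0.08593993 -0.41540163 -4.0894442 ] [0.01259414 0.02508674 0.00029763]
```

```bash

python3 -m crank '[[[0,0,0.06,0,0,0,10],[0,0,0.06,0,0,0,10],[0,0,0.06,0,0,0,10],[0,0,0.06,0,0,0,10],[0,0,0,0,0,0,10],[0,0,0,0,0,0,10],[0,0,0,0,0,0,10],[0,0,0,0,0,0,10]]]'
python3 -c "from h import *;print(sense()['force'],sense()['wrist_torque'])"
python3 -m crank '[[[0,0,0.04,0,0,0,10],[0,0,0.04,0,0,0,10],[0,0,0,0,0,0,10],[0,0,0,0,0,0,10],[0,0,0,0,0,0,10],[0,0,0,0,0,0,10],[0,0,0,0,0,0,10],[0,0,0,0,0,0,10]]]'
python3 -c "from h import *;print(sense()['force'],sense()['wrist_torque'])"
```

```text
time_s: 13.1
eef_pos: [529.1, 2.8, 178.3]
ee_rot: [0.0, 0.684, 0.73, 0.0]
force: [0.3, -0.4, -4.2]
grip_width: 0.178
grip_force: 49.1
[ 0.25747796 -0.36217792 -4.16892216] [-0.06629035 -0.02389246 -0.01948089]
time_s: 13.9
eef_pos: [529.1, 2.8, 176.3]
ee_rot: [0.0, 0.684, 0.73, 0.0]
force: [0.2, 0.0, -4.0]
grip_width: 0.178
grip_force: 49.2
[ 0.19976453  0.01482776 -4.02707959] [-0.02293451  0.00229271 -0.032045  ]
```

```bash

python3 -m crank '[[[0,0,0.06,0,0,0,10],[0,0,0.06,0,0,0,10],[0,0,0,0,0,0,10],[0,0,0,0,0,0,10],[0,0,0,0,0,0,10],[0,0,0,0,0,0,10],[0,0,0,0,0,0,10],[0,0,0,0,0,0,10]]]'
python3 -c "from h import *;print(sense()['force'],sense()['wrist_torque'])"
python3 -m crank '[[[0,0,0.06,0,0,0,10],[0,0,0.06,0,0,0,10],[0,0,0,0,0,0,10],[0,0,0,0,0,0,10],[0,0,0,0,0,0,10],[0,0,0,0,0,0,10],[0,0,0,0,0,0,10],[0,0,0,0,0,0,10]]]'
python3 -c "from h import *;print(sense()['force'],sense()['wrist_torque'])"
```

```text
time_s: 14.7
eef_pos: [529.1, 2.8, 173.3]
ee_rot: [0.0, 0.684, 0.73, -0.0]
force: [0.6, 0.2, -3.9]
grip_width: 0.177
grip_force: 49.2
[ 0.62480797  0.2334449  -3.92702164] [-0.00290975 -0.00572262  0.04561017]
time_s: 15.5
eef_pos: [529.1, 2.8, 170.3]
ee_rot: [0.0, 0.684, 0.73, -0.0]
force: [0.2, 0.9, -3.4]
grip_width: 0.179
grip_force: 49.2
[ 0.207882    0.91946596 -3.35470537] [ 0.03846146 -0.03047951 -0.03584563]
```

```bash

python3 -m crank '[[[0,0,0.06,0,0,0,10],[0,0,0.06,0,0,0,10],[0,0,0.04,0,0,0,10],[0,0,0.04,0,0,0,10],[0,0,0,0,0,0,10],[0,0,0,0,0,0,10],[0,0,0,0,0,0,10],[0,0,0,0,0,0,10]]]'
python3 -c "from h import *;print(sense()['force'],sense()['wrist_torque'])"
```

```text
time_s: 16.3
eef_pos: [529.1, 2.8, 165.4]
ee_rot: [0.0, 0.684, 0.73, 0.0]
force: [-0.3, 0.5, -3.3]
grip_width: 0.178
grip_force: 49.2
[-0.31401983  0.46072158 -3.2583407 ] [-0.0375024  -0.07155902  0.0282724 ]
```

```bash

python3 -m crank '[[[0,0,0,0,0,0.4,10],[0,0,0,0,0,0.5,10],[0,0,0,0,0,0.5,10],[0,0,0,0,0,0.5,10],[0,0,0,0,0,0.5,10],[0,0,0,0,0,0.3,10],[0,0,0,0,0,0.3,10],[0,0,0,0,0,0,10]]]'
python3 -c "from h import *;print(sense()['force'],sense()['wrist_torque'])"
python3 -m crank '[[[0,0,0,0,0,0.4,10],[0,0,0,0,0,0.5,10],[0,0,0,0,0,0.5,10],[0,0,0,0,0,0.5,10],[0,0,0,0,0,0.5,10],[0,0,0,0,0,0.3,10],[0,0,0,0,0,0.3,10],[0,0,0,0,0,0,10]]]'
python3 -c "from h import *;print(sense()['force'],sense()['wrist_torque'])"
```

```text
time_s: 17.1
eef_pos: [529.2, 3.0, 165.4]
ee_rot: [0.0, 0.821, 0.571, 0.0]
force: [0.7, 1.0, -3.7]
grip_width: 0.181
grip_force: 49.2
[ 0.68468706  1.03724065 -3.71684716] [ 0.28907021 -0.30743179  0.05703598]
time_s: 17.9
eef_pos: [529.2, 3.0, 165.4]
ee_rot: [-0.0, 0.921, 0.389, 0.0]
force: [1.0, 0.8, -4.3]
grip_width: 0.182
grip_force: 49.2
[ 1.03012684  0.8013353  -4.31603414] [ 0.41137044 -0.43272861  0.07707923]
```

```bash

python3 -m crank '[[[0,0,0,0,0,0.3,10],[0,0,0,0,0,0.4,10],[0,0,0,0,0,0.4,10],[0,0,0,0,0,0.3,10],[0,0,0,0,0,0.2,10],[0,0,0,0,0,0.2,10],[0,0,0,0,0,0.2,10],[0,0,0,0,0,0,10]]]'
python3 -c "from h import *;print(sense()['force'],sense()['wrist_torque'])"
python3 -m crank '[[[0,0,0,0,0,0.2,10],[0,0,0,0,0,0.2,10],[0,0,0,0,0,0.2,10],[0,0,0,0,0,0.2,10],[0,0,0,0,0,0.1,10],[0,0,0,0,0,0.1,10],[0,0,0,0,0,0,10],[0,0,0,0,0,0,10]]]'
python3 -c "
from h import *
print(sense()['force'],sense()['wrist_torque'])
im=capture('scene'); cv2.imwrite('pics/s2.png',cv2.resize(im[200:290,170:310],None,fx=5,fy=5,interpolation=2))"
```

```text
time_s: 18.7
eef_pos: [529.2, 2.9, 165.4]
ee_rot: [-0.0, 0.967, 0.256, 0.0]
force: [2.0, 2.2, -2.6]
grip_width: 0.179
grip_force: 49.2
[ 1.97208858  2.15467667 -2.60355642] [ 0.68219683 -0.45396415  0.1196497 ]
time_s: 19.5
eef_pos: [529.1, 2.8, 165.4]
ee_rot: [0.0, 0.982, 0.189, 0.0]
force: [2.1, 3.4, -2.7]
grip_width: 0.182
grip_force: 49.3
[ 2.06325995  3.44636096 -2.74789498] [ 0.84402585 -0.57609247  0.05931   ]
```

View pics/s2.png

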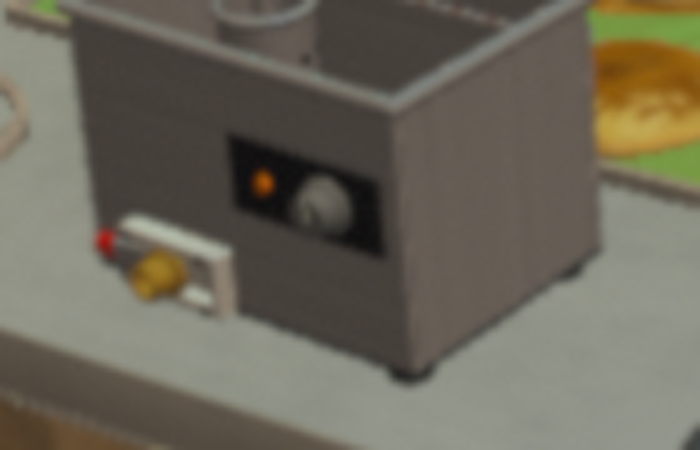

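The crop shows the spout housing at crop (175,265) with the red gate tip at its left, at (105,241). It's shorter than before. I'll measure it against the first picture.

```bash
cat > tip.py <<'E'
from h import *
def tip(im):
    hsv=cv2.cvtColor(im,cv2.COLOR_BGR2HSV); m=(((hsv[...,0]<8)|(hsv[...,0]>172))&(hsv[...,1]>120)&(hsv[...,2]>60)); k=np.zeros(m.shape,bool); k[235:262,180:204]=m[235:262,180:204]
    ys,xs=np.nonzero(k); c=(xs.mean(),ys.mean()); return c,(xs.min(),xs.max(),ys.min(),ys.max()),len(xs),onz("scene",c,40)[:2]
E
python3 - <<'E'
from tip import *
a=tip(cv2.imread("pics/scene0.png")); im=capture("scene"); cv2.imwrite("pics/s3.png",im); b=tip(im); print(a,b,a[3]-b[3])
print(sense()['force'],sense()['wrist_torque'])
s=cv2.imread("pics/scene0.png")
cv2.imwrite("pics/cmp.png",cv2.resize(np.vstack([s[225:265,170:250],im[225:265,170:250]]),None,fx=7,fy=7,interpolation=2))
E
```

```text
((np.float64(188.33333333333334), np.float64(246.91666666666666)), (np.int64(187), np.int64(190), np.int64(245), np.int64(249)), 12, array([443.67266399,  48.83332467])) ((np.float64(190.8125), np.float64(247.8125)), (np.int64(189), np.int64(192), np.int64(246), np.int64(250)), 16, array([443.20578803,  40.6566305 ])) [0.46687595 8.17669417]
[ 1.77902084  1.11681709 -2.03222786] [ 0.79554164 -0.64943695  0.10964145]
```

View pics/cmp.png

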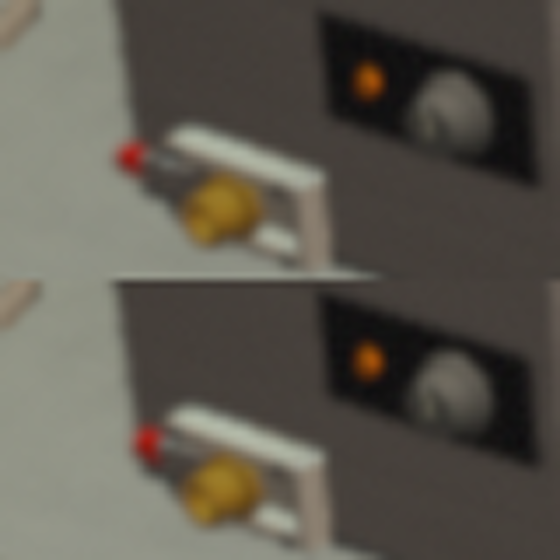

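The red tip has moved from (188.3,246.9) to (190.8,247.8), which is about 8 mm of gate travel. I'll turn further in small steps.

```bash

python3 -m crank '[[[0,0,0,0,0,0.2,10],[0,0,0,0,0,0.2,10],[0,0,0,0,0,0.2,10],[0,0,0,0,0,0.2,10],[0,0,0,0,0,0.1,10],[0,0,0,0,0,0.1,10],[0,0,0,0,0,0,10],[0,0,0,0,0,0,10]]]'
python3 - <<'E'
from tip import *
a=tip(cv2.imread("pics/scene0.png")); b=tip(capture("scene")); print(a[3]-b[3],b[0]);print(sense()['force'],sense()['wrist_torque'])
E
```

```text
time_s: 20.4
eef_pos: [529.1, 2.8, 165.3]
ee_rot: [-0.0, 0.993, 0.12, 0.0]
force: [2.6, 2.8, -2.3]
grip_width: 0.178
grip_force: 49.4
[ 1.48952164 12.08815932] (np.float64(191.77777777777777), np.float64(248.38888888888889))
[ 1.42040683  2.51796998 -2.97530611] [ 0.83812089 -0.70900589  0.11344924]
```

```bash

python3 -m crank '[[[0,0,0,0,0,0.1,10],[0,0,0,0,0,0.1,10],[0,0,0,0,0,0.1,10],[0,0,0,0,0,0.1,10],[0,0,0,0,0,0,10],[0,0,0,0,0,0,10],[0,0,0,0,0,0,10],[0,0,0,0,0,0,10]]]'
python3 - <<'E'
from tip import *
a=tip(cv2.imread("pics/scene0.png")); b=tip(capture("scene")); print(a[3]-b[3],b[0]);print(sense()['force'],sense()['wrist_torque'])
E
```

```text
time_s: 21.25
eef_pos: [529.1, 2.8, 165.3]
ee_rot: [0.0, 0.996, 0.092, 0.0]
force: [2.9, 3.3, -2.3]
grip_width: 0.181
grip_force: 49.4
[ 1.5868855 14.3376027] (np.float64(192.47368421052633), np.float64(248.6315789473684))
[ 1.31124833  3.10308708 -2.20713403] [ 0.85552436 -0.77582683  0.16915994]
```

```bash

python3 -m crank '[[[0,0,0,0,0,0.05,10],[0,0,0,0,0,0.05,10],[0,0,0,0,0,0,10],[0,0,0,0,0,0,10],[0,0,0,0,0,0,10],[0,0,0,0,0,0,10],[0,0,0,0,0,0,10],[0,0,0,0,0,0,10]]]'
python3 - <<'E'
from tip import *
a=tip(cv2.imread("pics/scene0.png"))
for i in range(3):
  b=tip(capture("scene")); print(a[3]-b[3],b[0]);print(sense()['force'],sense()['wrist_torque'])
E
```

```text
time_s: 22.1
eef_pos: [529.0, 2.8, 165.3]
ee_rot: [0.0, 0.996, 0.085, -0.0]
force: [2.0, 2.4, -3.6]
grip_width: 0.186
grip_force: 49.4
[ 1.5868855 14.3376027] (np.float64(192.47368421052633), np.float64(248.6315789473684))
[ 1.88631065  3.35776261 -2.5182234 ] [ 0.90165112 -0.74172698  0.29503396]
[ 1.5868855 14.3376027] (np.float64(192.47368421052633), np.float64(248.6315789473684))
[ 3.68104801  2.93972817 -1.80270814] [ 0.79396828 -0.69041635  0.22534907]
[ 1.5868855 14.3376027] (np.float64(192.47368421052633), np.float64(248.6315789473684))
[ 2.10107526  3.2572389  -3.5407214 ] [ 0.85337522 -0.71146718  0.26645533]
```

The gate is on its stop: the torque doubled and the tip didn't move. I'll ease back within the socket's play and draw the key out.

```bash

python3 -m crank '[[[0,0,0,0,0,-0.3,10],[0,0,0,0,0,-0.3,10],[0,0,0,0,0,0,10],[0,0,-0.1,0,0,0,10],[0,0,-0.1,0,0,0,10],[0,0,-0.1,0,0,0,10],[0,0,0,0,0,0,10],[0,0,0,0,0,0,10]]]'
python3 - <<'E'
from tip import *
a=tip(cv2.imread("pics/scene0.png"));b=tip(capture("scene")); print(a[3]-b[3],b[0]);print(sense()['force'],sense()['wrist_torque'])
E
```

```text
time_s: 23.05
eef_pos: [529.1, 2.7, 173.1]
ee_rot: [0.0, 0.992, 0.126, 0.0]
force: [1.5, 2.0, -2.1]
grip_width: 0.18
grip_force: 49.5
[ 1.93627321 14.88208097] (np.float64(192.55), np.float64(248.75))
[ 0.84287455  1.1056304  -2.22034079] [ 0.37477973 -0.36990304  0.03771926]
```

```bash

python3 -m crank '[[[0,0,-0.15,0,0,0,10],[0,0,-0.2,0,0,0,10],[0,0,-0.3,0,0,0,10],[0,0,-0.3,0,0,0,10],[0,0,-0.3,0,0,0,10],[0,0,-0.3,0,0,0,10],[0,0,-0.3,0,0,0,10],[0,0,-0.3,0,0,0,10]]]'
python3 -m crank '[[[0,0,-0.4,0,0,0,10],[0,0,-0.5,0,0,0,10],[0,0,-0.6,0,0,0,10],[0,0,-0.7,0,0,0,10],[0,0,-0.7,0,0,0,10],[0,0,-0.4,0,0,0,10],[0,0,-0.2,0,0,0,10],[0,0,0,0,0,0,10]]]'
python3 - <<'E'
from tip import *
a=tip(cv2.imread("pics/scene0.png"));im=capture("scene");cv2.imwrite("pics/s4.png",im[60:300,130:450]);b=tip(im); print(a[3]-b[3],b[0])
T=T_tool();print(T[:3,3],np.arctan2(T[1,0],T[0,0]),sense()['force'],sense()['wrist_torque'],sense()["joints"])
d=np.linalg.inv(T)[:3,:3]@(np.array([476.5,-301.9,T[2,3]])-T[:3,3]);print(d/25)
E
```

```text
time_s: 23.9
eef_pos: [529.0, 2.8, 227.2]
ee_rot: [0.0, 0.992, 0.126, 0.0]
force: [0.1, 0.7, -3.7]
grip_width: 0.179
grip_force: 49.2
time_s: 24.7
eef_pos: [529.1, 2.8, 314.3]
ee_rot: [0.0, 0.992, 0.126, 0.0]
force: [-0.1, -0.4, -3.8]
grip_width: 0.178
grip_force: 49.3
[ 1.5868855 14.3376027] (np.float64(192.47368421052633), np.float64(248.6315789473684))
[528.94687617   2.82510698 313.66491856] 0.2535437065115633 [-0.13063741  1.06805349 -4.29693196] [-0.03015341  0.03238157  0.00958205] [-2.16333020e-01  2.78090544e-01  1.33146389e+00 -9.89812038e-06
  1.53268776e+00  1.10092006e+00]
[-5.08824465e+00  1.12730950e+01 -2.46334478e-04]
```

View pics/s4.png

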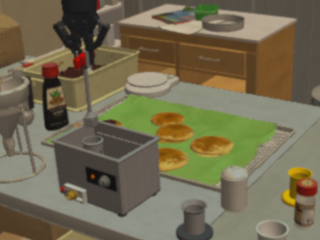

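The crop shows the key hanging upright over the bain-marie, with the tip still drawn in and the stand free at crop (195,218). I'll return the key to the grasp position with its original yaw.

```bash

python3 -m crank '[[[-0.2,0.45,0,0,0,0,10],[-0.36,0.8,0,0,0,0,10],[-0.4,0.89,0,0,0,0,10],[-0.4,0.89,0,0,0,0,10],[-0.4,0.89,0,0,0,0,10],[-0.4,0.89,0,0,0,0,10],[-0.4,0.89,0,0,0,0,10],[-0.4,0.89,0,0,0,0,10]]]'
python3 -m crank '[[[-0.4,0.89,0,0,0,0,10],[-0.4,0.89,0,0,0,0,10],[-0.4,0.89,0,0,0,0,10],[-0.4,0.89,0,0,0,0,10],[-0.36,0.8,0,0,0,0,10],[-0.17,0.32,0,0,0,0,10],[0,0,0,0,0,-0.5,10],[0,0,0,0,0,-0.8,10]]]'
python3 -m crank '[[[0,0,0,0,0,-1,10],[0,0,0,0,0,-1,10],[0,0,0,0,0,-1,10],[0,0,0,0,0,-1,10],[0,0,0,0,0,-1,10],[0,0,0,0,0,-1,10],[0,0,0,0,0,-1,10],[0,0,0,0,0,-0.7,10]]]'
python3 -m crank '[[[0,0,0,0,0,-0.23,10],[0,0,0,0,0,0,10],[0,0,0,0,0,0,10],[0,0,0,0,0,0,10],[0,0,0,0,0,0,10],[0,0,0,0,0,0,10],[0,0,0,0,0,0,10],[0,0,0,0,0,0,10]]]'
python3 - <<'E'
from h import *
T=T_tool();print(T[:3,3],np.arctan2(T[1,0],T[0,0]))
d=np.linalg.inv(T)[:3,:3]@(np.array([476.5,-301.9,T[2,3]])-T[:3,3]);print(d/25)
W=wfc("wrist");im=capture("wrist");hsv=cv2.cvtColor(im,cv2.COLOR_BGR2HSV); m=(((hsv[...,0]<8)|(hsv[...,0]>172))&(hsv[...,1]>150)&(hsv[...,2]>70));m[:,:280]=0;m[:,360:]=0
ys,xs=np.nonzero(m); print("bar end row",ys.min(),xs[ys==ys.min()].mean(),"was 200, 321")
im=capture("scene"); s=im[150:310,280:400].copy(); cv2.imwrite("pics/s5.png",cv2.resize(im[90:310,250:410],None,fx=2.5,fy=2.5))
E
```

```text
time_s: 25.55
eef_pos: [497.9, -176.9, 313.4]
ee_rot: [-0.0, 0.992, 0.126, -0.001]
force: [1.0, 0.3, -3.9]
grip_width: 0.18
grip_force: 49.2
time_s: 26.35
eef_pos: [476.1, -302.0, 313.5]
ee_rot: [-0.001, 0.976, 0.217, -0.0]
force: [0.3, -0.1, -3.5]
grip_width: 0.178
grip_force: 49.3
time_s: 27.15
eef_pos: [476.3, -301.6, 313.6]
ee_rot: [-0.0, 0.726, 0.687, 0.0]
force: [-0.1, 0.6, -3.9]
grip_width: 0.181
grip_force: 49.3
time_s: 27.95
eef_pos: [476.5, -301.9, 314.0]
ee_rot: [-0.0, 0.717, 0.697, -0.0]
force: [0.2, 0.0, -4.3]
grip_width: 0.176
grip_force: 49.3
[ 476.53426672 -301.85615338  314.03188207] 1.5421673007670516
[-1.79238157e-03 -1.31990267e-03  1.65844965e-08]
bar end row 200 321.5 was 200, 321
```

View pics/s5.png

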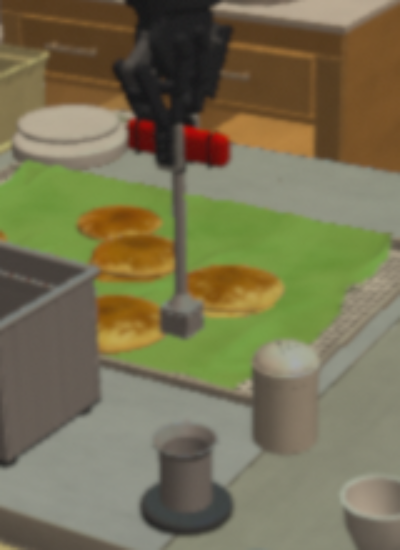

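The key hangs straight above the stand and hasn't shifted in the grip. I'll lower it.

```bash

python3 -m crank '[[[0,0,0.4,0,0,0,10],[0,0,0.6,0,0,0,10],[0,0,0.7,0,0,0,10],[0,0,0.7,0,0,0,10],[0,0,0.6,0,0,0,10],[0,0,0.3,0,0,0,10],[0,0,0.2,0,0,0,10],[0,0,0,0,0,0,10]]]'
python3 -m crank '[[[0,0,0.2,0,0,0,10],[0,0,0.2,0,0,0,10],[0,0,0.2,0,0,0,10],[0,0,0.2,0,0,0,10],[0,0,0.2,0,0,0,10],[0,0,0.2,0,0,0,10],[0,0,0.1,0,0,0,10],[0,0,0,0,0,0,10]]]'
python3 -c "from h import *;print(sense()['force'],sense()['wrist_torque'])"
```

```text
time_s: 28.85
eef_pos: [476.5, -301.8, 226.2]
ee_rot: [-0.0, 0.717, 0.697, -0.0]
force: [0.7, 0.2, -3.6]
grip_width: 0.178
grip_force: 49.2
time_s: 29.65
eef_pos: [476.4, -301.8, 193.6]
ee_rot: [-0.0, 0.717, 0.697, -0.0]
force: [0.6, 0.1, -3.3]
grip_width: 0.175
grip_force: 49.3
[ 0.58741651  0.08342171 -3.31024246] [ 0.00099183 -0.00829607  0.07887643]
```

Inside the bore (foot at about 52 mm) with no contact. 40 mm to go.

```bash

python3 -m crank '[[[0,0,0.2,0,0,0,10],[0,0,0.2,0,0,0,10],[0,0,0.2,0,0,0,10],[0,0,0.2,0,0,0,10],[0,0,0.2,0,0,0,10],[0,0,0.2,0,0,0,10],[0,0,0.1,0,0,0,10],[0,0,0,0,0,0,10]]]'
python3 -m crank '[[[0,0,0.1,0,0,0,10],[0,0,0.08,0,0,0,10],[0,0,0.06,0,0,0,10],[0,0,0.04,0,0,0,10],[0,0,0,0,0,0,10],[0,0,0,0,0,0,10],[0,0,0,0,0,0,10],[0,0,0,0,0,0,10]]]'
python3 -c "from h import *;print(sense()['force'],sense()['wrist_torque'])"
```

```text
time_s: 30.45
eef_pos: [476.4, -301.8, 161.1]
ee_rot: [-0.0, 0.717, 0.697, 0.0]
force: [0.0, -0.2, -3.7]
grip_width: 0.174
grip_force: 49.3
time_s: 31.25
eef_pos: [476.6, -301.9, 154.6]
ee_rot: [0.0, 0.717, 0.697, -0.0]
force: [0.3, -0.7, -2.4]
grip_width: 0.174
grip_force: 49.3
[ 0.26599123 -0.6915723  -2.36158661] [-0.00750645 -0.00997804 -0.01852434]
```

```bash

python3 -m crank '[[[0,0,0.03,0,0,0,10],[0,0,0.02,0,0,0,10],[0,0,0.02,0,0,0,10],[0,0,0,0,0,0,10],[0,0,0,0,0,0,10],[0,0,0,0,0,0,10],[0,0,0,0,0,0,10],[0,0,0,0,0,0,10]]]'
python3 -c "from h import *;print(sense()['force'],sense()['wrist_torque'])"
```

```text
time_s: 32.05
eef_pos: [476.7, -302.0, 153.2]
ee_rot: [0.0, 0.717, 0.697, 0.0]
force: [-1.1, 0.6, 5.2]
grip_width: 0.173
grip_force: 50.6
[-1.07289924  0.62417136  5.24169494] [0.28337924 0.25844071 0.06897396]
```

It's seated: the vertical force reversed at the original height. I'll release and retreat.

```bash

python3 -m crank '[[[0,0,0,0,0,0,18],[0,0,0,0,0,0,24],[0,0,0,0,0,0,40],[0,0,0,0,0,0,60],[0,0,0,0,0,0,85],[0,0,0,0,0,0,85],[0,0,0,0,0,0,85],[0,0,0,0,0,0,85]]]'
python3 -m crank '[[[0,0,-0.2,0,0,0,85],[0,0,-0.4,0,0,0,85],[0,0,-0.8,0,0,0,85],[0,0,-1,0,0,0,85],[0,0,-1,0,0,0,85],[0,0,-1,0,0,0,85],[0,0,0,0,0,0,85],[0,0,0,0,0,0,85]]]'
python3 - <<'E'
from tip import *
a=tip(cv2.imread("pics/scene0.png"));im=capture("scene");b=tip(im); print(a[3]-b[3])
W=wfc("wrist");w=capture("wrist");cv2.imwrite("pics/w5.png",w);np.save("W5.npy",W)
def bar(i,x0,y0,x1,y1):
    h=cv2.cvtColor(i,cv2.COLOR_BGR2HSV); m=(((h[...,0]<8)|(h[...,0]>172))&(h[...,1]>150)&(h[...,2]>70))[y0:y1,x0:x1].astype(np.uint8); return cv2.minAreaRect(cv2.findNonZero(m))
s0=cv2.imread("pics/scene0.png");print(bar(s0,295,205,350,240),bar(im,295,205,350,240))
t=capture("top");print(bar(cv2.imread("pics/top0.png"),315,270,385,320),bar(t,315,270,385,320))
cv2.imwrite("pics/s6.png",im)
E
```

```text
time_s: 32.85
eef_pos: [476.5, -301.9, 152.8]
ee_rot: [0.0, 0.717, 0.697, -0.0]
force: [0.3, -0.1, -0.4]
grip_width: 0.996
grip_force: 0.0
time_s: 33.65
eef_pos: [476.5, -301.8, 263.3]
ee_rot: [0.0, 0.717, 0.697, 0.0]
force: [0.1, 0.8, -0.1]
grip_width: 0.998
grip_force: 0.0
[ 1.5868855 14.3376027]
((27.130348205566406, 17.01586151123047), (38.661773681640625, 11.624529838562012), 15.068489074707031) ((27.139455795288086, 16.962081909179688), (38.61231231689453, 11.759367942810059), 14.534454345703125)Traceback (most recent call last):
  File "<stdin>", line 7, in <module>
  File "<stdin>", line 5, in bar
cv2.error: OpenCV(4.12.0) /io/opencv/modules/imgproc/src/convhull.cpp:143: error: (-215:Assertion failed) total >= 0 && (depth == CV_32F || depth == CV_32S) in function 'convexHull'
```

The bar is back at its original pixels in the scene view (within 0.1 px), the gate tip is in by about 14 mm, and the gripper is clear. The top view failed only because the arm blocks it. Handing in.

```bash
python3 -c "from rig import *;print(finish_job())"
```

```text
the job is handed in; nothing more can be done
None
```

I shut the drain gate to its stop (about 14 mm across in the camera view), put the key back upright in its stand, and handed the job in at about 34 s; the hand-in gave no verdict.

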